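# Close the soap tin with its nested lids, free the catch, and lift the cover alone

## Robot

A 7-joint arm with a two-finger parallel gripper is mounted at the origin on a cart in front of the work surface, level with it; the furniture and walls round the work are solid. World frame = base frame: x ahead of the robot, y to its left, z up, the work surface at z = 0. Lengths are in m, angles in degrees, forces in N, time in s.
With the tool pointing down it reaches from about 0.425 to 0.875 m from the base axis. Payload 9.9 kg.
Tool frame: the origin (TCP) lies on the front face of the gripper's body, between the roots of the fingers; the fingertips stand 73 mm ahead of it and the grasp point (between the pads) lies 54 mm ahead of it; z points along the fingers, y is the line along which they close (so a half turn about z gives the same grasp; the last joint's range is limited). The gripper opens to 85 mm and grips with 20 to 120 N. Pads are 22 mm wide; open, the fingers measure 114 mm over their backs; the gripper's body (76 mm by 85 mm) begins 54 mm behind the grasp point. The pads swing forward as they close: fully open they stand 13 mm farther back than shut.
Start: joints at [-69.488, 32.985, 1.427, 82.34, -0.859, 64.687, -3.237], TCP at [0.289, 0.61, 0.304] pointing down, gripper open.
Joint ranges: [-157.87, 157.87], [-19.46, 123.44], [-87.15, 90], [11.01, 140.99], [-62.26, 242.26], [9.8, 113.94], [-161.44, 161.44]. Speed limits (degrees/s): [127.2, 127.2, 172.46, 172.46, 180, 180, 180].

## Interface

Orientations are given as [roll, pitch, yaw] about the fixed x, y, z axes, in that order (R = Rz(yaw) Ry(pitch) Rx(roll)).
In Python, from plant import env gives the robot as it stands.
- The arm moves only by the tool carry_out, never from a script. Its argument "increments" is text: rows parted by semicolons, each of 5 numbers parted by spaces: the shift along the tool's x, y, z in cm, then the turn about the tool's z in rad, then the finger opening in cm, from 0 to 8.54. A call has 1 to 5 rows; each row shifts and turns the commanded pose from where the row before left it, along the tool's axes as they then stand; what a row does not reach is not made up. A row lasts 1/10 s, in which the tool goes at most 50 mm and 8.59 degrees, less where a joint would pass 70% of its speed; a pose out of reach is approached as far as the arm can. A call with a gripper value outside its range is refused whole. The fingers move at their own pace and stop on an object; "force" is the grip in N (left out, the last holds). Time passes only in rows, so rows that do not move let the fingers close. It gives the time, the measured TCP pose, the force, the opening and the grip force at its end, in the units of the state.
- env.read_state(): the state, without advancing time (a new reading comes with each control period).
- env.get_image(name): name is "scene" or "top" or "wrist"; returns a dict with "frame" (384x512x3 uint8, red, green, blue), "camera_matrix" (3x3 intrinsics, pixels), "R" (3x3) and "t" (3): a world point X has camera coordinates R X + t. Camera axes: x right, y down, z forward; pixel columns grow to the right and rows downward; lengths in m; the calibration is good to about 2 mm. A picture is of the moment at which its call begins. There is no depth.
- env.sign_off(): hands the job in; it is judged then, once.
The state is a dict: "time_s": time; "qpos": joint angles; "joint_vel": joint speeds; "tau": joint torques, N m; "position": TCP position; "tcp_rot": TCP orientation; "wrist_force": force on the tool from outside, world axes, zero at the start; "ft_torque": the same for the moment, N m; "finger_gap": opening from 0.0 (shut) to 1.0 (fully open); "gripper_force": force on a finger pad.
Only numpy, scipy, OpenCV 4.12 (cv2) and the standard library are available. Lean on these libraries where they do the work, as an engineer would, in place of code of your own. Each camera call takes 0.05 s, during which the arm holds its last target. There are 200 camera calls.

## Task

Pick up the nested pair of lids by the wooden knob, catch still engaged, and lower it gently onto the open soap tin, the right way along, until it is fully down. Then turn the knob clockwise back to its zero stop, which frees the slotted inner lid, and lift the outer lid alone straight up, leaving the inner lid lying undisturbed in the tin so that the soap can be smelled through it. Finish holding the outer lid level by its knob, about 10 cm straight above its closed position, and leave the other goods alone.

Things in the scene. Friction and masses are not known exactly. Their poses are not given: they have to be found in the camera images.
- tin: Cream-coloured open metal tin with rounded corners and a dark green band, standing fixed (sizes in mm): 100 (its x) x 80 (its y) x 58 high, walls 2.5, a pink soap bar lying inside (top 28 above the table). Origin: centre of its underside, z up; rim at z = 58. The lids fit either way round (yaw or yaw + pi), long side along its long side.
- outer_lid: Dark green outer lid, loose, 0.16 kg: cap 109 (x) x 89 (y) x 25 high, skirt 22 deep, inside 105 x 85 (2.5 play each side over the tin), lower edge flared. Origin: centre of the skirt's lower edge; z up; flat top at z = 25. Starts standing on its skirt on the table. Closed on the tin, its origin is 39 above the tin's. The knob stands on the middle of its top.
- inner_lid: Brass inner lid, loose, 0.14 kg: slotted plate 102 (x) x 82 (y) x 3 and under it a tapered plug 91 x 71 (lower edge 86 x 66), 12 deep, for the tin's 95 x 75 mouth. Origin: centre of the plate's underside, which lies on the rim (58 above the tin's origin) when seated. Starts hanging in the outer lid on the catch, long sides parallel, origin 17 above the outer lid's; 2 vertical play.
- catch_knob (a joint): Turn of the knob on the outer lid, rad, growing anticlockwise seen from above: 0 = zero stop (large white dot on the lid), catch released; 1.5 = other stop. Starts at 1.0 to 1.4 (engaged): a 30 x 6 cross-foot lies across the inner lid's 42 x 12 slot and carries it. Below about 0.15 foot and slot are in line and the outer lid lifts off alone. Stays where left (about 0.06 N m).
- knob_grip (a point): Middle of the wooden bar grip, on the turning axis: bar 46 long (x) x 14 wide (y) x 24 high, from 6 to 30 above the lid's flat top; this point is 45 above the outer lid's origin, 20 above its top. Its x axis follows the brass pointer and is parallel to the outer lid's x when the knob reads 0. Grip from above across the 14 width.
- jar: Bystander: cream jar with bamboo lid, 68 across, 58 high, origin under its centre.
- balm: Bystander: flat round balm tin, 47 across, 15 high, origin under its centre.
- dropper: Bystander: dropper bottle, 36 across, 100 high, origin under its centre.
- bar: Bystander: wrapped green soap bar, 53 (x) x 78 (y) x 26 high, origin under its centre.

How it is judged (in metres and radians):
On the way, in this order (a step that is already met when the one before it is completed fails the run):
1. both lids fully down on the tin with the catch still engaged (z of inner_lid in the frame of tin between 0.055 and 0.0615 m and horizontal distance between inner_lid and tin below 0.006 m and angle between the x axis of inner_lid and the x axis of tin, either way round below 0.12 rad and angle between inner_lid's own z axis and vertical below 0.05 rad and z of outer_lid in the frame of tin below 0.043 m and horizontal distance between outer_lid and tin below 0.007 m and angle between outer_lid's own z axis and vertical below 0.06 rad and value of joint catch_knob above 0.7 rad), for 0.2 s.
2. the knob is back at its zero stop, both lids still down (z of inner_lid in the frame of tin between 0.055 and 0.0615 m and horizontal distance between inner_lid and tin below 0.006 m and angle between the x axis of inner_lid and the x axis of tin, either way round below 0.12 rad and angle between inner_lid's own z axis and vertical below 0.05 rad and z of outer_lid in the frame of tin below 0.043 m and horizontal distance between outer_lid and tin below 0.007 m and angle between outer_lid's own z axis and vertical below 0.06 rad and value of joint catch_knob below 0.12 rad), for 0.2 s.
At the end, for the whole second after the job is handed in: Inner lid at rest on the tin rim (height within 3.5 mm, centred within 6 mm, level to 0.05 rad, in line to 0.12 rad); outer lid held still by the fingers 60 to 160 mm above its closed height, within 50 mm of the tin axis, level to 0.2 rad, knob below 0.2 rad, not touching the inner lid (z of inner_lid in the frame of tin between 0.055 and 0.0615 m and horizontal distance between inner_lid and tin below 0.006 m and angle between the x axis of inner_lid and the x axis of tin, either way round below 0.12 rad and angle between inner_lid's own z axis and vertical below 0.05 rad and z of outer_lid in the frame of tin between 0.099 and 0.2 m and horizontal distance between outer_lid and tin below 0.05 m and angle between outer_lid's own z axis and vertical below 0.2 rad and value of joint catch_knob below 0.2 rad and contact force between outer_lid and the fingers above 1 N and contact force between outer_lid and inner_lid below 0.05 N and linear speed of outer_lid below 0.03 m/s and linear speed of inner_lid below 0.01 m/s); the arm keeps its last pose, push and grip.
It fails at once if the inner lid is raised from or falls onto the tin with the catch released (value of joint catch_knob below 0.5 rad and z of inner_lid in the frame of tin above 0.064 m).
It fails at once if the lids are let go above the tin before they are down (contact force between outer_lid and the fingers below 0.05 N and horizontal distance between outer_lid and tin below 0.06 m and z of outer_lid in the frame of tin above 0.048 m).
It fails at once if the lids are rammed onto the tin (over 45 N) (contact force between any of inner_lid, outer_lid and tin above 45 N or contact force between outer_lid and inner_lid above 45 N).
It fails at once if another object is pushed more than 15 mm (distance of any of jar, balm, dropper, bar from where it was at the start of the episode above 0.015 m).
It also fails if it takes over 53 s, if anything falls off the work surface, if the arm or the gripper's body presses on something with over 40 N, if the wrist force passes 120 N, or if a joint passes its speed limit or range.

## Working session

There is one attempt and no reset: what is moved stays moved. The work goes in short steps, Python scripts to look and compute and a tool call to move; the robot and the scene stay as the last step left them, time stands still between calls to the robot, and variables do not carry over. Pictures are saved under pics/ and viewed, at most 11 in all, crops included, and the job is handed in when it is done.

Besides the shell and the picture viewer there is one more tool, called after ">>>" as name(argument=value, ...), one argument or row to a line, values as JSON. carry_out: Moves the arm, as the interface text tells. Its arguments: {"type":"object","properties":{"increments":{"type":"string"},"force":{"type":"number"}},"required":["increments"]}

```bash
mkdir -p pics; cat > h.py <<'E'
import numpy as np, cv2
from plant import env
def grab(name,save=None):
    d=env.get_image(name)
    if save: cv2.imwrite(f'pics/{save}.png',d['frame'][:,:,::-1])
    return d
def ray(d,px,z):
    K,R,t=[np.array(d[k],float) for k in('camera_matrix','R','t')]
    t=t.ravel();C=-R.T@t
    v=R.T@np.linalg.solve(K,np.c_[np.atleast_2d(px).astype(float),np.ones(len(np.atleast_2d(px)))].T)
    return (C[:,None]+v*((z-C[2])/v[2])).T
E
python3 - <<'E'
from h import *
a=grab('top','top1')
b=grab('scene','sc1')
for d in(a,b):
    R=np.array(d['R']);print(-R.T@np.array(d['t']).ravel(),np.round(R,3).tolist(),d['camera_matrix'][0][0])
print(env.read_state())
E
```

```text
[ 0.43696517 -0.06784618  0.89319187] [[-0.019, -1.0, -0.012], [-0.992, 0.02, -0.121], [0.121, 0.009, -0.993]] 353.25228228965756
[ 0.11190608 -0.89544029  0.50152398] [[0.901, -0.433, 0.003], [-0.191, -0.403, -0.895], [0.389, 0.806, -0.446]] 416.363115964244
{'time_s': 0.1, 'qpos': array([-69.48959495,  33.027708  ,   1.42321197,  82.38034517,
        -0.85963396,  64.6870501 ,  -3.23780088]), 'joint_vel': array([-0.03662811, -0.08194596,  0.0152899 , -0.02929023,  0.02013584,
       -0.05304981, -0.06778465]), 'tau': array([ 6.46537097e-03, -7.67297459e+01,  2.25814328e+00, -2.86599988e+01,
        1.58739224e-02,  8.70891177e-03,  3.48837759e-06]), 'position': array([0.28845095, 0.60994048, 0.30313808]), 'tcp_rot': array([-1.79915552e+02,  3.88513341e-03,  1.54689778e+02]), 'wrist_force': array([0.17234192, 0.44539297, 0.64619244]), 'ft_torque': array([-0.00061446, -0.00631741, -0.04735707]), 'gripper_force': 0.0, 'finger_gap': 1.000398406265356}
```

View pics/top1.png

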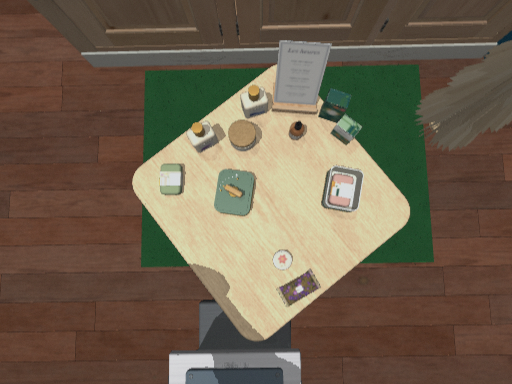

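View pics/sc1.png

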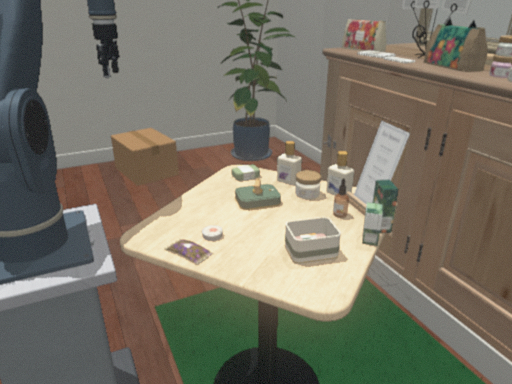

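The top view shows the lids at (235,192) with the knob bar pointing roughly along image x, the tin at (343,189), the jar at (242,135), the dropper at (297,130), the bar at (172,179) and the balm at (283,260). The scene view agrees: the lids are at (258,196) and the tin at (312,240).

```bash
python3 - <<'E'
from h import *
d=grab('top');f=d['frame'];
hsv=cv2.cvtColor(f,cv2.COLOR_RGB2HSV)
print(hsv[200,235],hsv[205,225],hsv[192,234],hsv[165,345],hsv[220,270],f[175,335],f[168,350])
c1=cv2.resize(f[160:225,200:270],None,fx=8,fy=8,interpolation=cv2.INTER_CUBIC)
c2=cv2.resize(f[155:220,310:337+40],None,fx=4,fy=8,interpolation=cv2.INTER_CUBIC)
cv2.imwrite('pics/c1.png',np.hstack([c1,c2])[:,:,::-1])
m=((hsv[...,0]>60)&(hsv[...,0]<100)&(hsv[...,1]>60)).astype(np.uint8);m2=np.zeros_like(m);m2[160:225,205:265]=m[160:225,205:265]
c=max(cv2.findContours(m2,0,2)[0],key=cv2.contourArea)[:,0]
for z in(0.0,.025):
  p=ray(d,c,z)[:,:2].astype(np.float32);print('lid',z,cv2.minAreaRect(p*1000))
m=((hsv[...,0]>8)&(hsv[...,0]<30)&(hsv[...,1]>110)).astype(np.uint8);m2=np.zeros_like(m);m2[178:206,220:252]=m[178:206,220:252]
c=max(cv2.findContours(m2,0,2)[0],key=cv2.contourArea)[:,0]
print('knob',cv2.minAreaRect((ray(d,c,.055)[:,:2]*1000).astype(np.float32)))
# tin: not table-coloured
m=(~((hsv[...,0]>8)&(hsv[...,0]<25)&(hsv[...,1]>60))).astype(np.uint8);m2=np.zeros_like(m);m2[155:222,312:375]=m[155:222,312:375]
c=max(cv2.findContours(m2,0,2)[0],key=cv2.contourArea)[:,0]
print('tin',cv2.minAreaRect((ray(d,c,.058)[:,:2]*1000).astype(np.float32)))
for n,px,z in(('jar',(242,133),.058),('drop',(297,128),.1),('bar',(172,179),.026),('balm',(283,260),.015)):print(n,ray(d,px,z))
E
```

```text
[ 68  42 145] [ 67  44 146] [ 18 108 207] [ 25  59 216] [ 27  53 216] [197 159 148] [200 199 189]Traceback (most recent call last):
  File "<stdin>", line 9, in <module>
ValueError: max() iterable argument is empty
```

View pics/c1.png

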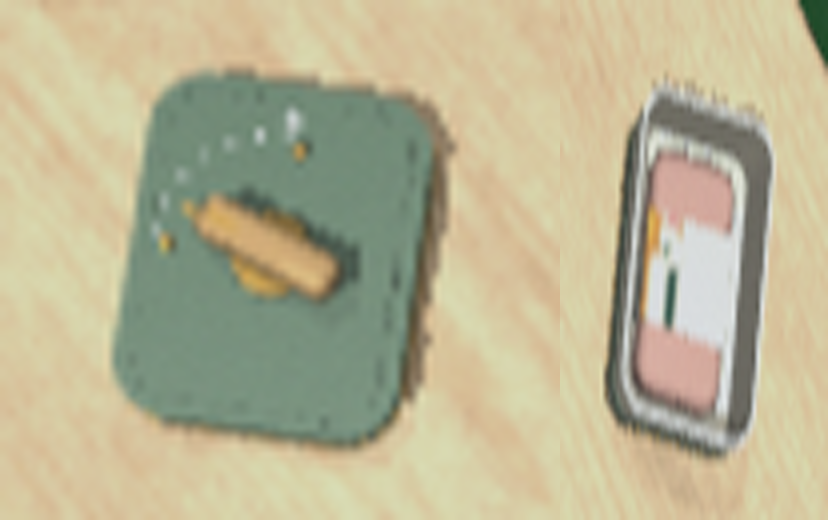

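The crop shows the lid's large white dot at (293,120), so lid +x points up in the image. The knob pointer is at (185,207), about 70° anticlockwise from it. The tin's long side also runs up in the image, so the two are nearly parallel.

```bash
cat > m.py <<'E'
from h import *
d=grab('top');f=d['frame'];
hsv=cv2.cvtColor(f,cv2.COLOR_RGB2HSV);H,S,V=[hsv[...,i].astype(int) for i in range(3)]
def big(m,r,z,n):
  m2=np.zeros(m.shape,np.uint8);a,b,c_,e=r;m2[a:b,c_:e]=m[a:b,c_:e]
  c=max(cv2.findContours(m2,0,2)[0],key=cv2.contourArea)[:,0]
  q=cv2.minAreaRect((ray(d,c,z)[:,:2]*1000).astype(np.float32));print(n,np.round(q[0],1),np.round(q[1],1),round(q[2],1),c.min(0),c.max(0))
G=(H>50)&(H<100)&(S>25)
big(G,(160,225,205,262),.0,'lid0');big(G,(160,225,205,262),.025,'lid25')
big((H>8)&(H<30)&(S>85),(178,206,220,246),.055,'knob')
print(ray(d,(200+193/8,160+215/8),.055),ray(d,(200+330/8,160+285/8),.055))
# tin rim corners from crop: outer rim edges
T=(S<38)|((H>35)&(H<150))
big(T,(155,215,318,366),.058,'tin')
for n,px,z in(('jar',(242,133),.058),('drop',(297,128),.1),('bar',(172,179),.026),('balm',(283,260),.015)):print(n,ray(d,px,z))
E
python3 m.py
```

```text
lid0 [540.2  -3.5] [ 90.5 109.9] 80.9 [214 170] [253 214]
lid25 [537.3  -5.3] [ 88.  106.9] 80.9 [214 170] [253 214]
knob [538.1  -3.5] [47.7 23.6] 43.9 [223 185] [241 196]
[[0.54595098 0.01526608 0.055     ]] [[ 0.52407118 -0.0254672   0.055     ]]
tin [ 536.8 -267. ] [ 87.2 105. ] 78.3 [322 165] [363 211]
jar [[ 0.67666929 -0.02956343  0.058     ]]
drop [[ 0.67365461 -0.15860896  0.1       ]]
bar [[0.57211542 0.14783296 0.026     ]]
balm [[ 0.36816594 -0.12326148  0.015     ]]
```

>>> carry_out(
  increments="-3.48 -3.21 0 0 8.5;-3.48 -3.21 0 0 8.5;-3.48 -3.21 0 0 8.5;-3.48 -3.21 0 0 8.5;-3.48 -3.21 0 0 8.5",
)

```text
time_s: 0.7
position: [0.3776, 0.3889, 0.3039]
tcp_rot: [180.0, 0.0, 154.7]
wrist_force: [1.2, 0.2, -0.3]
finger_gap: 0.995
gripper_force: 0.0
```

>>> carry_out(
  increments="-3.48 -3.21 0 0 8.5;-3.48 -3.21 0 0 8.5;-3.48 -3.21 0 0 8.5;-3.48 -3.21 0 0 8.5;-3.48 -3.21 0 0 8.5",
)

```text
time_s: 1.2
position: [0.4663, 0.1694, 0.3041]
tcp_rot: [180.0, 0.0, 154.7]
wrist_force: [2.1, 0.2, 0.1]
finger_gap: 0.995
gripper_force: 0.0
```

>>> carry_out(
  increments="-3.48 -3.21 0 0 8.5;-3.48 -3.21 0 0 8.5;-3.48 -3.21 0 0 8.5;-3.48 -3.21 0 0 8.5;0 0 0 0.147 8.5",
)

```text
time_s: 1.7
position: [0.5382, -0.0126, 0.304]
tcp_rot: [-179.9, 0.2, 145.8]
wrist_force: [0.3, 0.4, 0.2]
finger_gap: 0.994
gripper_force: 0.0
```

>>> carry_out(
  increments="0 0 0 0.147 8.5;0 0 0 0.147 8.5;0 0 0 0.147 8.5;0 0 0 0.147 8.5;0 0 0 0.147 8.5",
)

```text
time_s: 2.2
position: [0.5368, -0.0044, 0.3038]
tcp_rot: [-180.0, -0.0, 103.8]
wrist_force: [-0.2, -0.4, -0.8]
finger_gap: 0.994
gripper_force: 0.0
```

>>> carry_out(
  increments="0 0 0 0.147 8.5;0 0 0 0.147 8.5;0 0 0 0.147 8.5;0 0 0 0.147 8.5;0 0 0 0.147 8.5",
)

```text
time_s: 2.7
position: [0.5368, -0.0043, 0.3039]
tcp_rot: [-180.0, -0.0, 61.7]
wrist_force: [-0.4, -0.3, -0.1]
finger_gap: 1.001
gripper_force: 0.0
```

```bash
python3 - <<'E'
from h import *
d=grab('wrist','w1');s=env.read_state();print(s['time_s'],s['qpos'],s['position'],s['tcp_rot'])
R=np.array(d['R']);print(-R.T@np.array(d['t']).ravel(),np.round(R,3).tolist(),d['camera_matrix'])
E
```

```text
2.75 [-27.51574498  24.2983807   33.64382192 104.09973559 -15.90309405
  56.36367716 -16.092632  ] [ 0.53678856 -0.00410282  0.30371578] [-1.79975075e+02  1.44766238e-03  6.12103885e+01]
[0.57694342 0.06871376 0.37327899] [[0.881, -0.473, -0.0], [-0.447, -0.834, 0.324], [-0.154, -0.286, -0.946]] [[265.54433792   0.         255.99533873]
 [  0.         265.54433792 192.3454574 ]
 [  0.           0.           1.        ]]
```

View pics/w1.png

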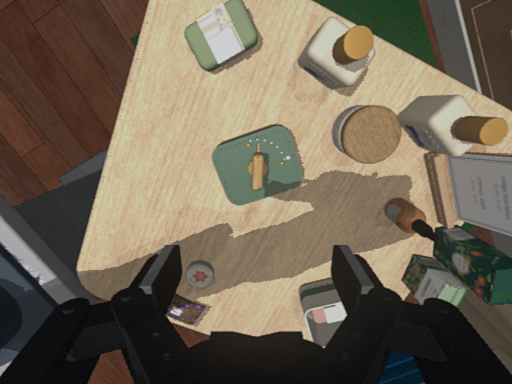

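The wrist view shows the lid at (258,163), the knob bar at (258,170) running almost straight up in the image (so it is nearly in line with the tool's x), and the tin at (325,310).

```bash
cat > w.py <<'E'
from h import *
def meas(save=None,roi=(120,215,205,312),kroi=(145,192,240,275)):
  d=grab('wrist',save);hsv=cv2.cvtColor(d['frame'],cv2.COLOR_RGB2HSV);H,S,V=[hsv[...,i].astype(int) for i in range(3)]
  def big(m,r,z,n):
    m2=np.zeros(m.shape,np.uint8);a,b,c_,e=r;m2[a:b,c_:e]=m[a:b,c_:e]
    c=max(cv2.findContours(m2,0,2)[0],key=cv2.contourArea)[:,0]
    q=cv2.minAreaRect((ray(d,c,z)[:,:2]*1000).astype(np.float32));print(n,np.round(q[0],1),np.round(q[1],1),round(q[2],1),c.min(0),c.max(0))
  G=(H>50)&(H<100)&(S>25)
  big(G,roi,0,'lid0');big(G,roi,.025,'lid25')
  W=(H>8)&(H<25)&(S>90)&(V>60)
  big(W,kroi,.055,'knob')
if __name__=='__main__': meas()
E
python3 w.py
```

```text
lid0 [536.2 -10. ] [ 94.7 114.5] 80.9 [213 125] [301 204]
lid25 [538.9  -4.8] [ 88.3 106.8] 80.9 [213 125] [301 204]
knob [5.416e+02 1.000e-01] [54.2 23.2] 75.9 [248 145] [267 189]
```

>>> carry_out(
  increments="0 0.15 4 0 8.5;0 0 4 0 8.5;0 0 2 0 8.5;0 0 0 0 8.5",
)

```text
time_s: 3.2
position: [0.5368, -0.0048, 0.2015]
tcp_rot: [-179.8, 0.1, 62.3]
wrist_force: [-0.1, 0.4, -0.6]
finger_gap: 1.0
gripper_force: 0.0
```

```bash
python3 - <<'E'
from h import *
d=grab('wrist');f=d['frame'];s=env.read_state();print(s['time_s'],s['position'],s['tcp_rot'])
cv2.imwrite('pics/w2.png',f[:,:,::-1])
E
```

```text
3.25 [ 0.53770523 -0.00516169  0.20323009] [-1.79882239e+02  7.54178995e-02  6.22032898e+01]
```

View pics/w2.png

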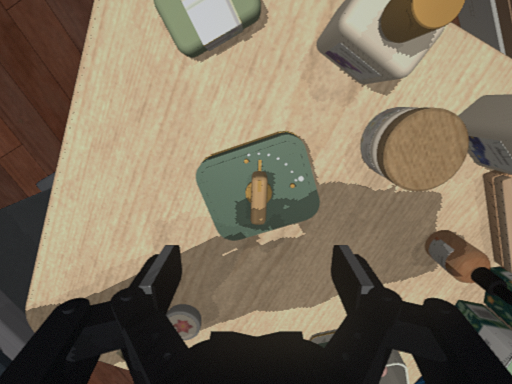

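The bar is at columns about 251–268 and rows 170–223, upright in the image and nearly centred between the fingers at (180,250) and (332,250).

```bash
python3 - <<'E'
from h import *
d=grab('wrist');f=d['frame'];hsv=cv2.cvtColor(f,cv2.COLOR_RGB2HSV);H,S,V=[hsv[...,i].astype(int) for i in range(3)]
W=((H<25)&(S>80))
for r in range(164,228,4):
  c=np.where(W[r,235:290])[0]+235;print(r,c.min() if len(c) else 0,c.max() if len(c) else 0)
for px in((260,176),(259,198)):print(ray(d,px,.055))
print(ray(d,(259,225),.04))
import w;w.meas(None,(125,245,190,325),(165,226,240,280))
s=env.read_state();print(s['position'],s['tcp_rot'])
E
```

```text
164 257 259
168 256 259
172 253 263
176 251 264
180 250 265
184 247 289
188 245 269
192 244 270
196 245 269
200 247 267
204 249 264
208 250 263
212 249 263
216 250 263
220 250 263
224 0 0
[[0.55194059 0.01348454 0.055     ]]
[[ 0.54200564 -0.00376246  0.055     ]]
[[ 0.52671834 -0.03340444  0.04      ]]
lid0 [535.1 -12. ] [ 99.3 118.2] 81.0 [195 134] [315 238]
lid25 [539.   -4.7] [ 90.3 107.4] 81.0 [195 134] [315 238]
knob [ 5.414e+02 -5.000e-01] [53.8 21.8] 63.1 [243 165] [268 223]
[ 0.53881717 -0.00532111  0.20497543] [ 1.79930847e+02 -3.87847036e-02  6.21290990e+01]
```

>>> carry_out(
  increments="0 0 3 0 5;0 0 3 0 5;0 0 2 0 5;0 0 1.5 0 5;0 0 0.6 0 5",
  force=40,
)

```text
time_s: 3.85
position: [0.5387, -0.005, 0.1031]
tcp_rot: [180.0, -0.0, 62.1]
wrist_force: [-0.1, -1.1, 0.7]
finger_gap: 0.584
gripper_force: 0.0
```

>>> carry_out(
  increments="0 0 0 0 5;0 0 0 0 3;0 0 0 0 2.2;0 0 0 0 1.8;0 0 0 0 1",
  force=40,
)

```text
time_s: 4.35
position: [0.5386, -0.0049, 0.1041]
tcp_rot: [179.9, -0.1, 62.0]
wrist_force: [-2.0, 0.9, 9.2]
finger_gap: 0.156
gripper_force: 45.0
```

>>> carry_out(
  increments="0 0 0 0 1;0 0 0 0 0.5;0 0 0 0 0.5;0 0 0 0 0.5;0 0 0 0 0.5",
  force=50,
)

```text
time_s: 4.85
position: [0.5385, -0.0049, 0.1041]
tcp_rot: [179.9, -0.1, 62.0]
wrist_force: [-1.5, 1.2, 11.4]
finger_gap: 0.152
gripper_force: 53.0
```

>>> carry_out(
  increments="0 0 -0.5 0 0.5;0 0 -1 0 0.5;0 0 -2 0 0.5;0 0 -3 0 0.5;0 0 -3 0 0.5",
  force=60,
)

```text
time_s: 5.35
position: [0.5378, -0.0052, 0.1992]
tcp_rot: [-180.0, 0.0, 62.0]
wrist_force: [0.4, -0.2, -3.8]
finger_gap: 0.15
gripper_force: 60.4
```

>>> carry_out(
  increments="0 0 -2.5 0 0.5;0 0 0 0 0.5;0 0 0 0 0.5",
  force=60,
)

```text
time_s: 5.65
position: [0.538, -0.0048, 0.2232]
tcp_rot: [180.0, -0.0, 62.1]
wrist_force: [-0.4, 0.6, -3.1]
finger_gap: 0.148
gripper_force: 60.7
```

```bash
python3 - <<'E'
from h import *
d=grab('scene');g=grab('top');w=grab('wrist')
a=cv2.resize(d['frame'][120:280,180:400],(550,400),interpolation=cv2.INTER_CUBIC);b=cv2.resize(g['frame'][150:230,205:255],(250,400),interpolation=cv2.INTER_CUBIC)
b=cv2.resize(w['frame'],(250,188));b=np.vstack([b,np.zeros((212,250,3),np.uint8)])
cv2.imwrite('pics/l1.png',np.hstack([a,b])[:,:,::-1])
cv2.imwrite('pics/topl.png',g['frame'][:,:,::-1])
s=env.read_state();print(s['position'],s['tcp_rot'],s['wrist_force'],s['ft_torque'],s['finger_gap'])
E
```

```text
[ 0.53751284 -0.00490361  0.22181902] [-1.79894556e+02  6.39562163e-02  6.20461634e+01] [ 0.21979382  0.42144904 -4.17294702] [-0.06235432 -0.00414136 -0.02758323] 0.1490297035447056
```

View pics/l1.png

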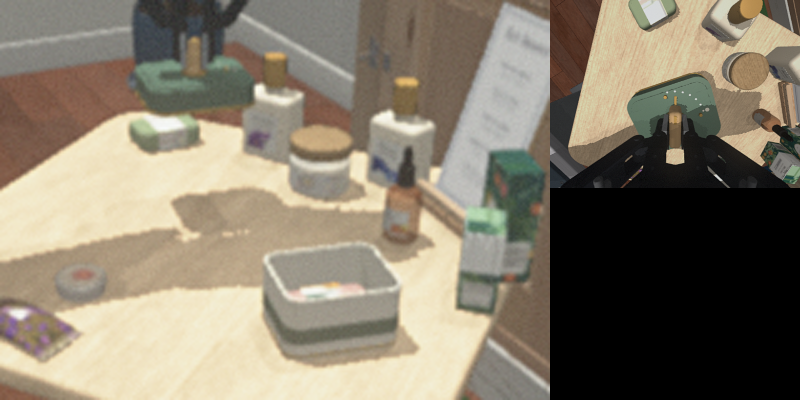

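Both lids hang level from the gripper at (195,80), with about 3.5 N at the wrist. The tin is at (330,295) in the crop. Next I measure its rim precisely.

```bash
python3 - <<'E'
from h import *
a=grab('top');b=grab('scene')
np.savez('tin.npz',a=a['frame'],b=b['frame'])
A=cv2.resize(a['frame'][160:216,318:368],(400,448),interpolation=cv2.INTER_CUBIC)
B=cv2.resize(b['frame'][212:268,278:344],(396,336),interpolation=cv2.INTER_CUBIC)
B=np.vstack([B,np.zeros((112,396,3),np.uint8)])
cv2.imwrite('pics/t1.png',np.hstack([A,B])[:,:,::-1])
E
```

```text
(no output)
```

View pics/t1.png

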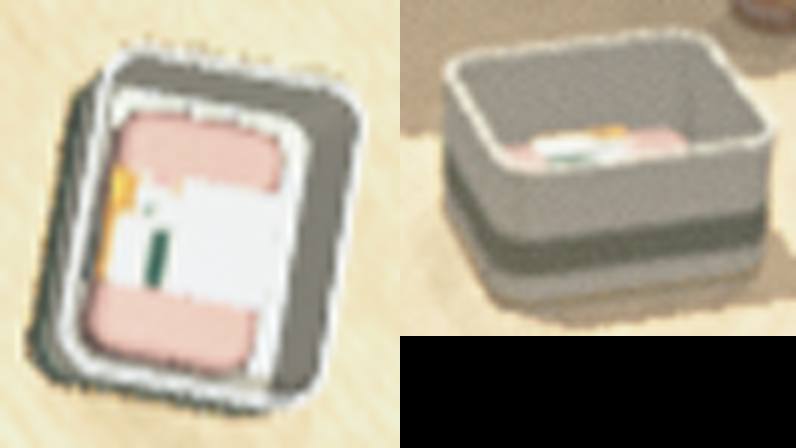

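The left crop shows the rim with edges left (104,85)–(66,330), right (358,120)–(322,380), top (130,50)–(335,85) and bottom (85,368)–(270,402). In the scene crop the rim corners are near (450,70), (490,165), (772,140) and (705,35).

```bash
python3 - <<'E'
from h import *
def go(d,E,off,s):
  P=[ray(d,[(np.array(p)+.5)/s-.5+off for p in e],.058)[:,:2]*1000 for e in E]
  C=[]
  for i in range(4):
    (p,q),(r,t)=P[i],P[(i+1)%4]
    k=np.linalg.solve(np.c_[q-p,-(t-r)],r-p);C.append(p+k[0]*(q-p))
  C=np.array(C);print('centre',C.mean(0),'sides',np.linalg.norm(C-np.roll(C,-1,0),axis=1))
  print('yaws',[np.degrees(np.arctan2(*(q-p)[::-1])) for p,q in P])
a=grab('top');b=grab('scene')
go(a,[[(104,85),(66,330)],[(130,50),(335,85)],[(358,120),(322,380)],[(85,368),(270,402)]],(318,160),8)
go(b,[[(52,80),(98,155)],[(65,60),(300,35)],[(312,45),(368,120)],[(110,168),(360,140)]],(278,212),6)
f=np.load('tin.npz')['a']
# auto: bright rim in top view
hsv=cv2.cvtColor(f,cv2.COLOR_RGB2HSV)
m=((hsv[...,1]<30)&(hsv[...,2]>170)).astype(np.uint8);m2=np.zeros_like(m);m2[160:216,318:368]=m[160:216,318:368]
pts=np.argwhere(m2)[:,::-1]
print(len(pts),cv2.minAreaRect((ray(a,pts,.058)[:,:2]*1000).astype(np.float32)))
E
```

```text
centre [ 537.3694544  -270.41275976] sides [75.94092327 97.2649646  76.46218977 96.56993477]
yaws [np.float64(168.8149215052866), np.float64(-101.10596293014046), np.float64(169.1206921745198), np.float64(-101.62627882585676)]
centre [ 538.13413541 -273.34355075] sides [98.75712343 72.45242144 96.37343148 71.94306571]
yaws [np.float64(-101.64015831433774), np.float64(-13.500654283943556), np.float64(-103.53982833966735), np.float64(-13.826014818579592)]
686 ((526.3585815429688, -267.2596130371094), (85.30083465576172, 128.60853576660156), 73.73260498046875)
```

>>> carry_out(
  increments="-1.5 0.8 0 0 0.5;-2.5 1.33 0 0 0.5;-3 1.59 0 0 0.5;-3 1.59 0 0 0.5;-3 1.59 0 0 0.5",
)

```text
time_s: 6.5
position: [0.538, -0.1535, 0.2225]
tcp_rot: [-180.0, 0.0, 62.1]
wrist_force: [-0.2, 0.2, -3.5]
finger_gap: 0.146
gripper_force: 60.7
```

>>> carry_out(
  increments="-3 1.59 0 0 0.5;-3 1.59 0 0 0.5;-2.5 1.33 0 0 0.5;-1.5 0.8 0 0 0.5;-0.5 0.25 0 0 0.5",
)

```text
time_s: 7.0
position: [0.5373, -0.2736, 0.2225]
tcp_rot: [-180.0, 0.1, 61.9]
wrist_force: [-0.3, -0.8, -3.1]
finger_gap: 0.149
gripper_force: 60.7
```

>>> carry_out(
  increments="0 0 0 0.038 0.5;0 0 0 0 0.5;0 0 0 0 0.5",
)

```text
time_s: 7.3
position: [0.5384, -0.2694, 0.2227]
tcp_rot: [-180.0, -0.0, 60.0]
wrist_force: [-0.5, 0.2, -2.9]
finger_gap: 0.151
gripper_force: 60.7
```

```bash
python3 - <<'E'
from h import *
g=grab('top');b=grab('scene')
s=env.read_state();print(s['time_s'],s['position'],s['tcp_rot'],s['wrist_force'],s['qpos'])
A=cv2.resize(g['frame'][150:230,310:400],(450,400),interpolation=cv2.INTER_CUBIC)
B=cv2.resize(b['frame'][160:270,260:356],(349,400),interpolation=cv2.INTER_CUBIC)
cv2.imwrite('pics/o1.png',np.hstack([A,B])[:,:,::-1])
E
```

```text
7.4 [ 0.5384141  -0.26985841  0.22287768] [-1.79985354e+02 -2.11991254e-02  5.99653764e+01] [ 0.07149653  0.01792038 -3.23700066] [  4.30810425  34.38698732  28.88779069 100.38329515 -20.70850171
  50.58844127  12.25497842]
```

View pics/o1.png

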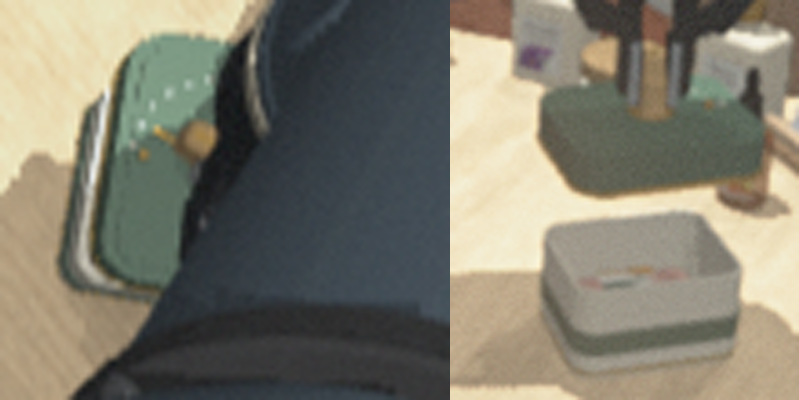

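The left crop shows the lid over the tin with its left edge parallel to the tin rim. The scene crop shows the lid level at (650,140) above the tin at (640,290). Now I descend to just above the rim.

>>> carry_out(
  increments="-0.1 0 2 0 0.5;0 0 2 0 0.5;0 0 1.2 0 0.5;0 0 0.4 0 0.5;0 0 0 0 0.5",
)

```text
time_s: 7.9
position: [0.5376, -0.2717, 0.1667]
tcp_rot: [-180.0, 0.0, 59.9]
wrist_force: [0.1, 0.8, -2.2]
finger_gap: 0.149
gripper_force: 60.8
```

>>> carry_out(
  increments="0 0 0.2 0 0.5;0 0 0.2 0 0.5;0 0 0.2 0 0.5;0 0 0 0 0.5",
)

```text
time_s: 8.3
position: [0.5376, -0.2718, 0.1609]
tcp_rot: [-180.0, -0.0, 59.9]
wrist_force: [0.7, -0.2, -2.9]
finger_gap: 0.146
gripper_force: 60.7
```

>>> carry_out(
  increments="0 0 0.2 0 0.5;0 0 0.1 0 0.5;0 0 0 0 0.5",
)

```text
time_s: 8.6
position: [0.5375, -0.2719, 0.1577]
tcp_rot: [-180.0, 0.0, 59.9]
wrist_force: [0.6, -0.6, -2.4]
finger_gap: 0.152
gripper_force: 60.7
```

```bash
python3 - <<'E'
from h import *
g=grab('scene')
s=env.read_state();print(s['position'],s['wrist_force'],s['ft_torque'])
cv2.imwrite('pics/o2.png',cv2.resize(g['frame'][180:270,260:356],(640,600),interpolation=cv2.INTER_CUBIC)[:,:,::-1])
E
```

```text
[ 0.53752283 -0.27192383  0.15779044] [-0.02405005 -1.03161393 -3.40751478] [0.03437215 0.03124084 0.02287521]
```

View pics/o2.png

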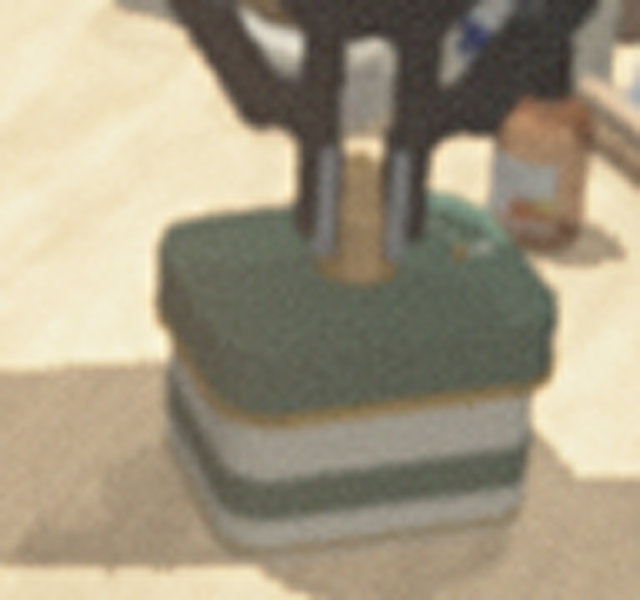

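The lid sits level and nearly centred around the tin rim: skirt columns are 160–552 and tin columns 170–530. There is no contact force yet, so I continue down.

>>> carry_out(
  increments="0 0 0.2 0 0.5;0 0 0.2 0 0.5;0 0 0 0 0.5",
)

```text
time_s: 8.95
position: [0.5375, -0.2718, 0.1536]
tcp_rot: [-180.0, 0.0, 59.9]
wrist_force: [-0.5, -0.2, -3.4]
finger_gap: 0.152
gripper_force: 60.7
```

>>> carry_out(
  increments="0 0 0.2 0 0.5;0 0 0.1 0 0.5;0 0 0 0 0.5",
)

```text
time_s: 9.25
position: [0.5375, -0.2719, 0.1507]
tcp_rot: [-180.0, 0.0, 59.9]
wrist_force: [0.1, -0.1, -3.4]
finger_gap: 0.148
gripper_force: 60.7
```

>>> carry_out(
  increments="0 0 0.2 0 0.5;0 0 0.1 0 0.5;0 0 0 0 0.5",
)

```text
time_s: 9.55
position: [0.5375, -0.2719, 0.1477]
tcp_rot: [-180.0, 0.0, 59.9]
wrist_force: [-0.3, 0.4, -2.4]
finger_gap: 0.152
gripper_force: 60.7
```

>>> carry_out(
  increments="0 0 0.15 0 0.5;0 0 0.1 0 0.5;0 0 0 0 0.5",
)

```text
time_s: 9.85
position: [0.5376, -0.2719, 0.1453]
tcp_rot: [-180.0, 0.0, 59.9]
wrist_force: [0.5, -0.4, -3.6]
finger_gap: 0.153
gripper_force: 60.8
```

>>> carry_out(
  increments="0 0 0.1 0 0.5;0 0 0.05 0 0.5;0 0 0 0 0.5",
)

```text
time_s: 10.15
position: [0.5376, -0.2719, 0.1439]
tcp_rot: [180.0, 0.0, 59.9]
wrist_force: [0.0, 0.2, -2.2]
finger_gap: 0.149
gripper_force: 61.0
```

>>> carry_out(
  increments="0 0 0.1 0 0.5;0 0 0 0 0.5;0 0 0 0 0.5",
)

```text
time_s: 10.45
position: [0.5377, -0.272, 0.1432]
tcp_rot: [180.0, -0.0, 59.9]
wrist_force: [-0.9, 0.6, 3.1]
finger_gap: 0.147
gripper_force: 61.9
```

>>> carry_out(
  increments="0 0 0.05 0 0.5;0 0 0 0 0.5;0 0 0 0 0.5;0 0 0 0 0.5",
)

```text
time_s: 10.85
position: [0.5377, -0.272, 0.1432]
tcp_rot: [180.0, -0.0, 59.9]
wrist_force: [-2.3, 1.8, 8.5]
finger_gap: 0.152
gripper_force: 63.4
```

Both lids are fully down: the TCP is at 0.143 with firm contact. I now turn the knob clockwise.

>>> carry_out(
  increments="0 0 0 0.12 0.5;0 0 0 0.12 0.5;0 0 0 0.12 0.5;0 0 0 0.12 0.5;0 0 0 0 0.5",
)

```text
time_s: 11.35
position: [0.5378, -0.2723, 0.1432]
tcp_rot: [179.9, -0.0, 32.1]
wrist_force: [-2.4, -0.5, 8.3]
finger_gap: 0.149
gripper_force: 63.5
```

>>> carry_out(
  increments="0 0 0 0.12 0.5;0 0 0 0.12 0.5;0 0 0 0.12 0.5;0 0 0 0.12 0.5;0 0 0 0.1 0.5",
)

```text
time_s: 11.85
position: [0.5378, -0.2727, 0.1432]
tcp_rot: [179.9, -0.1, -1.2]
wrist_force: [-1.0, -0.1, 5.4]
finger_gap: 0.152
gripper_force: 62.5
```

```bash
python3 -c "
from h import *
s=env.read_state();print(s['position'],s['tcp_rot'],s['wrist_force'],s['ft_torque'],s['qpos'])"
```

```text
[ 0.53778277 -0.27272334  0.14317465] [ 1.79916213e+02 -6.94508339e-02 -1.15415317e+00] [-1.04878932 -0.05194349  5.38953135] [-0.23147444  0.35539055  0.10535222] [ -2.31163572  44.71129567  42.44771938 104.76569478 -40.5792035
  46.80522238 -30.11592222]
```

>>> carry_out(
  increments="0 0 0 0.06 0.5;0 0 0 0.06 0.5;0 0 0 0.04 0.5;0 0 0 0 0.5",
)

```text
time_s: 12.25
position: [0.5378, -0.2728, 0.1432]
tcp_rot: [179.9, -0.1, -10.1]
wrist_force: [-0.7, -1.1, 6.6]
finger_gap: 0.149
gripper_force: 63.1
```

```bash
python3 -c "
from h import *
s=env.read_state();print(s['position'],s['tcp_rot'],s['wrist_force'],s['ft_torque'])"
```

```text
[ 0.53777456 -0.27282424  0.14317032] [ 1.79911063e+02 -7.77066405e-02 -1.01417134e+01] [-0.73157197 -1.13677421  6.60891407] [-0.19957232  0.33613825 -0.10466595]
```

>>> carry_out(
  increments="0 0 0 0.03 0.5;0 0 0 0.03 0.5;0 0 0 0 0.5",
)

```text
time_s: 12.55
position: [0.5378, -0.2725, 0.1432]
tcp_rot: [180.0, -0.1, -13.5]
wrist_force: [-1.6, -0.1, 7.4]
finger_gap: 0.15
gripper_force: 63.4
```

```bash
python3 -c "
from h import *
s=env.read_state();print(s['position'],s['tcp_rot'],s['wrist_force'],s['ft_torque'])"
```

```text
[ 0.53781398 -0.27246055  0.14315196] [ 1.79951832e+02 -6.31367786e-02 -1.34925795e+01] [-1.59169214 -0.09938774  7.35229003] [0.01910875 0.33667116 0.35254152]
```

>>> carry_out(
  increments="0 0 0 0.02 0.5;0 0 0 0 0.5;0 0 0 0 0.5;0 0 0 0 0.5",
)

```text
time_s: 12.95
position: [0.5377, -0.2721, 0.1432]
tcp_rot: [180.0, -0.0, -14.6]
wrist_force: [-2.8, 2.2, 8.0]
finger_gap: 0.15
gripper_force: 63.7
```

```bash
python3 -c "
from h import *
g=grab('wrist');s=env.read_state();print(s['position'],s['tcp_rot'],s['wrist_force'],s['ft_torque'])
cv2.imwrite('pics/k1.png',g['frame'][:,:,::-1])"
```

```text
[ 0.53770858 -0.27202647  0.14312887] [ 1.79997460e+02 -3.55925938e-02 -1.45533121e+01] [-1.94076162  1.19937791  8.07165834] [0.35512294 0.51407579 0.58958309]
```

View pics/k1.png

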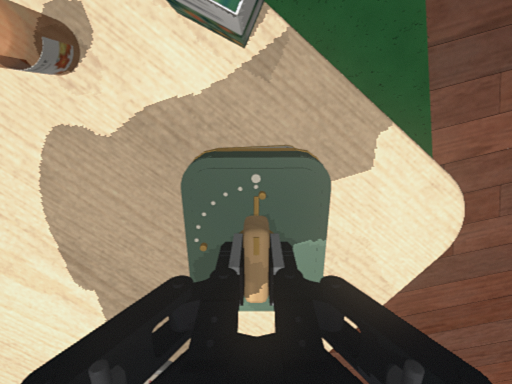

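The picture shows the pointer tip at (257,200), in line with the large white dot at (256,179). The knob is at its zero stop and the torque there has risen to 0.6 N m. I relieve the torque, then lift gently.

>>> carry_out(
  increments="0 0 0 -0.035 0.5;0 0 0 0 0.5;0 0 -0.1 0 0.5;0 0 -0.1 0 0.5;0 0 0 0 0.5",
)

```text
time_s: 13.5
position: [0.5376, -0.2718, 0.1442]
tcp_rot: [-180.0, 0.0, -12.6]
wrist_force: [-0.1, 1.3, -1.0]
finger_gap: 0.154
gripper_force: 61.7
```

>>> carry_out(
  increments="0 0 -0.1 0 0.5;0 0 -0.1 0 0.5;0 0 0 0 0.5",
)

```text
time_s: 13.8
position: [0.5376, -0.2718, 0.1464]
tcp_rot: [-180.0, 0.0, -12.6]
wrist_force: [-0.2, 1.0, -2.2]
finger_gap: 0.153
gripper_force: 61.7
```

```bash
python3 -c "
from h import *
for i in range(4):
  grab('wrist');s=env.read_state();print(s['position'],s['tcp_rot'],s['wrist_force'],s['ft_torque'])"
```

```text
[ 0.53752839 -0.27184268  0.14635756] [-1.79996065e+02  1.11776284e-02 -1.26143364e+01] [-0.31817817  0.57259432 -1.50824879] [ 0.13776768  0.01587788 -0.02952795]
[ 0.53755035 -0.271826    0.14634656] [-1.79994327e+02  9.68080098e-03 -1.26120760e+01] [-0.70636871  0.48015395 -1.51129707] [0.15635409 0.0325489  0.05512503]
[ 0.53754759 -0.27182938  0.14634781] [-1.79994844e+02  9.38799596e-03 -1.26114193e+01] [-0.13357147  1.16789367 -1.92538691] [0.16659379 0.01490308 0.08905975]
[ 0.53754325 -0.27183499  0.14636075] [-1.79993189e+02  7.62487421e-03 -1.26131299e+01] [ 0.39641824  0.21591057 -2.94740851] [ 0.16756651 -0.01739325 -0.01333372]
```

Wrist force is about −2 N against −3.2 N with both lids, so only the outer lid is coming up. I continue the lift.

>>> carry_out(
  increments="0 0 -0.2 0 0.5;0 0 -0.3 0 0.5;0 0 -0.4 0 0.5;0 0 -0.5 0 0.5;0 0 -0.6 0 0.5",
)

```text
time_s: 14.5
position: [0.5375, -0.2721, 0.167]
tcp_rot: [180.0, -0.0, -12.6]
wrist_force: [-0.8, -0.3, -2.5]
finger_gap: 0.153
gripper_force: 61.7
```

>>> carry_out(
  increments="0 0 -1 0 0.5;0 0 -1.5 0 0.5;0 0 -2 0 0.5;0 0 -1.5 0 0.5;0 0 -1 0 0.5",
)

```text
time_s: 15.0
position: [0.5378, -0.2723, 0.2384]
tcp_rot: [180.0, -0.1, -12.6]
wrist_force: [1.0, 1.1, -2.1]
finger_gap: 0.153
gripper_force: 61.6
```

>>> carry_out(
  increments="0 0 -0.6 0 0.5;0 0 0 0 0.5;0 0 0 0 0.5;0 0 0 0 0.5;0 0 0 0 0.5",
)

```text
time_s: 15.5
position: [0.5374, -0.2718, 0.2418]
tcp_rot: [-180.0, 0.1, -12.6]
wrist_force: [-0.6, 0.0, -2.7]
finger_gap: 0.15
gripper_force: 61.6
```

```bash
python3 -c "
from h import *
g=grab('scene');s=env.read_state();print(s['position'],s['tcp_rot'],s['wrist_force'])
cv2.imwrite('pics/f1.png',cv2.resize(g['frame'][140:270,250:366],(535,600),interpolation=cv2.INTER_CUBIC)[:,:,::-1])"
```

```text
[ 0.53741571 -0.27183613  0.24190023] [-1.79997443e+02  5.00758412e-02 -1.26201721e+01] [ 0.10775605  0.12508862 -1.82688335]
```

View pics/f1.png

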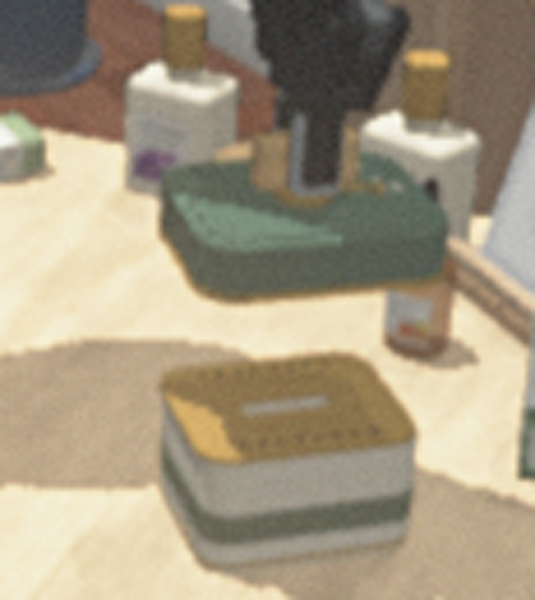

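The brass inner lid lies flat and seated on the tin at (288,405). The outer lid is held level about 10 cm above it at (305,240). I hand the job in.

```bash
python3 -c "
from plant import env
print(env.sign_off())"
```

```text
the job is handed in; nothing more can be done
None
```

The job is handed in (no verdict came back): in the last picture the inner lid lies seated on the tin, and the gripper holds the outer lid level by its knob, at the zero stop, about 10 cm straight above its closed position.

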